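# Reagent bottles back on the stand in order of size

### The job

Put the four brown reagent bottles back on the steel bottle stand in order of size, one to each blue pad: the largest on the end pad next to the red-capped wash bottle, then the next smaller each time, down to the smallest next to the mortar. Stand each bottle upright in the middle of its pad, setting it down without letting it drop, and never let one tip over. Leave the wash bottle and the mortar standing where they are.

Things in the scene. Friction and masses are not known exactly. Their poses are not given: they have to be found in the camera images.
- bottle_250_mid (a point): largest of four brown glass reagent bottles: 62 mm across, 140 mm tall, white label with a light blue band, white cap 36 mm across covering the top 24 mm. Straight side up to 86 mm, shoulder from there to a 4 mm neck at 112 mm. Stands upright on the bench, 450 g. Point: on its axis, half-way up (70 mm above the underside); z axis up.
- bottle_125_mid (a point): second largest of four brown glass reagent bottles: 50 mm across, 114 mm tall, white label with a light blue band, white cap 30 mm across covering the top 24 mm. Straight side up to 66 mm, shoulder from there to a 4 mm neck at 86 mm. Stands upright on the bench, 240 g. Point: on its axis, half-way up (57 mm above the underside); z axis up.
- bottle_60_mid (a point): second smallest of four brown glass reagent bottles: 41 mm across, 96 mm tall, white label with a light blue band, white cap 26 mm across covering the top 24 mm. Straight side up to 52 mm, shoulder from there to a 4 mm neck at 68 mm. Stands upright on the bench, 130 g. Point: on its axis, half-way up (48 mm above the underside); z axis up.
- bottle_30_mid (a point): smallest of four brown glass reagent bottles: 34 mm across, 80 mm tall, white label with a light blue band, white cap 24 mm across covering the top 24 mm. Straight side up to 38 mm, shoulder from there to a 4 mm neck at 52 mm. Stands upright on the bench, 70 g. Point: on its axis, half-way up (40 mm above the underside); z axis up.
- pad_1: round blue pad, paler in the middle, 74 mm across, 3 mm thick, fixed on a low steel stand; left (+y) end of the row, seen from the robot. Origin: centre of its underside, 22 mm above the bench; z up, y along the row towards the left end. Pads are about 92 mm apart in a straight row; a thin rail 27 mm above the stand's deck runs some 48 mm behind (far side of) the row.
- pad_2: round blue pad, paler in the middle, 74 mm across, 3 mm thick, fixed on a low steel stand; second from the left, seen from the robot. Origin: centre of its underside, 22 mm above the bench; z up, y along the row towards the left end. Pads are about 92 mm apart in a straight row; a thin rail 27 mm above the stand's deck runs some 48 mm behind (far side of) the row.
- pad_3: round blue pad, paler in the middle, 74 mm across, 3 mm thick, fixed on a low steel stand; third from the left, seen from the robot. Origin: centre of its underside, 22 mm above the bench; z up, y along the row towards the left end. Pads are about 92 mm apart in a straight row; a thin rail 27 mm above the stand's deck runs some 48 mm behind (far side of) the row.
- pad_4: round blue pad, paler in the middle, 74 mm across, 3 mm thick, fixed on a low steel stand; right (-y) end of the row, seen from the robot. Origin: centre of its underside, 22 mm above the bench; z up, y along the row towards the left end. Pads are about 92 mm apart in a straight row; a thin rail 27 mm above the stand's deck runs some 48 mm behind (far side of) the row.
- wash_bottle: white plastic wash bottle with a red screw cap and a thin bent red spout, 56 mm across, 162 mm tall over the spout, standing on the bench about 100 mm beyond one end of the row of pads (beyond pad_1 or pad_4; it differs from start to start). Origin at the centre of its underside.
- mortar: small white porcelain mortar with its pestle in it, 76 mm across at the rim, 45 mm tall (pestle to about 70 mm), standing on the bench about 100 mm beyond the other end of the row. Origin at the centre of its underside.

How it is judged (in metres and radians):
At the end, for the whole second after the job is handed in: From the wash bottle on, the bottles stand largest to smallest, each within 13 mm of its pad's middle, resting on it (height within 5 mm), upright within 0.08 rad and at rest; the wash bottle and the mortar are within 20 mm of where they were (((y of wash_bottle in the frame of pad_1 above -0.138 m and horizontal distance between bottle_250_mid and pad_1 below 0.013 m and z of bottle_250_mid in the frame of pad_1 between 0.068 and 0.078 m and horizontal distance between bottle_125_mid and pad_2 below 0.013 m and z of bottle_125_mid in the frame of pad_2 between 0.055 and 0.065 m and horizontal distance between bottle_60_mid and pad_3 below 0.013 m and z of bottle_60_mid in the frame of pad_3 between 0.046 and 0.056 m and horizontal distance between bottle_30_mid and pad_4 below 0.013 m and z of bottle_30_mid in the frame of pad_4 between 0.038 and 0.048 m) or (y of wash_bottle in the frame of pad_1 below -0.138 m and horizontal distance between bottle_250_mid and pad_4 below 0.013 m and z of bottle_250_mid in the frame of pad_4 between 0.068 and 0.078 m and horizontal distance between bottle_125_mid and pad_3 below 0.013 m and z of bottle_125_mid in the frame of pad_3 between 0.055 and 0.065 m and horizontal distance between bottle_60_mid and pad_2 below 0.013 m and z of bottle_60_mid in the frame of pad_2 between 0.046 and 0.056 m and horizontal distance between bottle_30_mid and pad_1 below 0.013 m and z of bottle_30_mid in the frame of pad_1 between 0.038 and 0.048 m)) and angle between each of bottle_250_mid, bottle_125_mid, bottle_60_mid, bottle_30_mid's own z axis and vertical below 0.08 rad and linear speed of each of bottle_250, bottle_125, bottle_60, bottle_30 below 0.02 m/s and angular speed of each of bottle_250, bottle_125, bottle_60, bottle_30 below 0.2 rad/s and distance of each of wash_bottle, mortar from where it was at the start of the episode below 0.02 m); the robot touches nothing.
It fails at once if a bottle tips over (more than 0.6 rad) (angle between any of bottle_250_mid, bottle_125_mid, bottle_60_mid, bottle_30_mid's own z axis and vertical above 0.6 rad).
It fails at once if the wash bottle or the mortar is knocked over or pushed more than 30 mm (distance of any of wash_bottle, mortar from where it was at the start of the episode above 0.03 m or angle between any of wash_bottle, mortar's own z axis and vertical above 0.5 rad).
It fails at once if a bottle is let drop (faster than 0.5 m/s, as after a fall of 13 mm, with no finger touching it) ((linear speed of bottle_250 above 0.5 m/s and contact force between bottle_250 and the fingers below 0.05 N) or (linear speed of bottle_125 above 0.5 m/s and contact force between bottle_125 and the fingers below 0.05 N) or (linear speed of bottle_60 above 0.5 m/s and contact force between bottle_60 and the fingers below 0.05 N) or (linear speed of bottle_30 above 0.5 m/s and contact force between bottle_30 and the fingers below 0.05 N)).
It also fails if it takes over 109 s, if anything falls off the work surface, if the arm or the gripper's body presses on something with over 40 N, if the wrist force passes 120 N, or if a joint passes its speed limit or range.

### The arm

A 6-joint arm with a two-finger parallel gripper is mounted at the origin on the work surface. World frame = base frame: x ahead of the robot, y to its left, z up, the work surface at z = 0. Lengths are in mm, angles in rad, forces in N, time in s.
With the tool pointing down it reaches from about 350 to 875 mm from the base axis. Payload 4.2 kg.
Tool frame: the origin (TCP) lies midway between the tips of the shut fingers; the grasp point (between the pads) lies 19 mm behind it; z points along the fingers, y is the line along which they close (so a half turn about z gives the same grasp; the last joint's range is limited). The gripper opens to 85 mm and grips with 20 to 120 N. Pads are 22 mm wide; open, the fingers measure 114 mm over their backs; the gripper's body (76 mm by 85 mm) begins 54 mm behind the grasp point. The pads swing forward as they close: fully open they stand 13 mm farther back than shut.
Start: joints at [0.259, 0.385, 0.008, 0, -1.194, -0.259], TCP at [624.979, 0.025, 231.312] pointing down, gripper open.
Joint ranges: [-3.14, 3.14], [-1.21, 2.06], [-1.07, 1.41], [-3.16, 2.05], [-2.99, -0.16], [-3.1, 3.1]. Speed limits (rad/s): [2.79, 2.79, 3.14, 3.14, 3.14, 3.14].

### API

Orientations are given as a unit quaternion [x, y, z, w].
In Python, from bench import arm, eyes, nets gives the robot as it stands.
- The arm moves only by the tool apply_moves, never from a script. Its arguments are lists of equal length, an entry for each row: "delta_rot": the turn, a rotation vector about the tool's x, y, z as a fraction of full scale, a list of three; "xyz": the shift along the tool's x, y, z as a fraction of full scale, a list of three; "hand": the gripper command: -1 is fully open, 1 is shut, values between are in proportion. In form: {"delta_rot": [[ax, ay, az], ...], "xyz": [[dx, dy, dz], ...], "hand": [hand, ...]}. A call has 1 to 20 rows; each row shifts and turns the commanded pose from where the row before left it, along the tool's axes as they then stand; what a row does not reach is not made up. Full scale, the value 1, is 0.025 m for a shift and 6 degrees for a turn. A row lasts 1/12 s, in which the tool goes at most 41.7 mm and 7.16 degrees, less where a joint would pass 70% of its speed; a pose out of reach is approached as far as the arm can. A call with a number of a shift or a turn outside -1 to 1 is refused whole. A call with a gripper value outside its range is refused whole. The fingers move at their own pace and stop on an object; the grip force is fixed at half the most. Time passes only in rows, so rows that do not move let the fingers close. It gives the time, the measured TCP pose, the force, the opening and the grip force at its end, in the units of the state.
- arm.read_state(): the state, without advancing time (a new reading comes with each control period).
- eyes.get_image(name): name is "scene" or "side" or "wrist"; returns a dict with "frame" (400x640x3 uint8, red, green, blue), "range_z" (400x640 float32, mm along the optical axis (not along the pixel's ray), 0 where there is no reading), "camera_matrix" (3x3 intrinsics, pixels), "dist" ([k1, k2, p1, p2, k3] as OpenCV has them; the pictures are not rectified), "R" (3x3) and "t" (3): a world point X has camera coordinates R X + t; the wrist camera has in their place "hand_eye" (4x4, takes a point from camera to tool coordinates, whose origin is the TCP and whose axes are the flange's). Camera axes: x right, y down, z forward; pixel columns grow to the right and rows downward; lengths in mm; the calibration is good to about 2 mm. A picture is of the moment at which its call begins: read the wrist's pose just before it.
- arm.job_done(): hands the job in; it is judged then, once.
Trained networks look in a picture, given as the dict that the camera call returned (one of the last four; its "shot" number tells which), for a name from the list of things; names that differ only in an ending like _2 or _b are one class to them, and where a whole thing is asked for, a point or a joint stands for the part that bears it (a point fixed in the world has none). Each returns a list of dicts, best first, with "score" (0 to 1); they miss things now and then, are a little off and sometimes report something else, mostly with a low value. They report only what shows in the picture. A call takes as long as a camera call.
- nets.look_for(name, picture): "bbox" ([left, top, right, bottom] in pixels, round what is visible of it).
- nets.masks_of(name, picture): "region" (400x640 bool, what is visible of it) and "bbox" ([left, top, right, bottom] in pixels, round what is visible of it).
The state is a dict: "clock": time; "joints": joint angles; "joint_vel": joint speeds; "joint_efforts": joint torques, N m; "position": TCP position; "ee_rot": TCP orientation; "contact_force": force on the tool from outside, world axes, zero at the start; "wrist_torque": the same for the moment, N m; "gripper_width": finger opening in mm; "grasp_force": force on a finger pad.
Only numpy, scipy, OpenCV 4.12 (cv2) and the standard library are available. Lean on these libraries where they do the work, as an engineer would, in place of code of your own. Each camera call takes 0.05 s, during which the arm holds its last target. There are 200 camera calls.

## Working session

There is one attempt and no reset: what is moved stays moved. The work goes in short steps, Python scripts to look and compute and a tool call to move; the robot and the scene stay as the last step left them, time stands still between calls to the robot, and variables do not carry over. Pictures are saved under pics/ and viewed, at most 14 in all, crops included, and the job is handed in when it is done.

Besides the shell and the picture viewer there is one more tool, called after "Call:" as name(argument=value, ...) on one line, values as JSON. apply_moves: Moves the arm, as the interface text tells. Its arguments: {"type":"object","properties":{"delta_rot":{"type":"array"},"xyz":{"type":"array"},"hand":{"type":"array"}},"required":["delta_rot","xyz","hand"]}

```bash
mkdir -p pics; ls
cat > h.py <<'E'
import numpy as np, cv2
from bench import arm, eyes, nets
from scipy.spatial.transform import Rotation as Rn
def cloud(p, mask, st=None):
    v,u=np.nonzero(mask & (p["range_z"]>0)); z=p["range_z"][v,u]
    n=cv2.undistortPoints(np.stack([u,v],1).astype(np.float64)[:,None],p["camera_matrix"],np.array(p["dist"]))[:,0]
    c=np.c_[n*z[:,None],z]
    if "R" in p: return (c-np.array(p["t"]).ravel())@np.array(p["R"])
    H=np.array(p["hand_eye"]); t=c@H[:3,:3].T+H[:3,3]
    return t@Rn.from_quat(st["ee_rot"]).as_matrix().T+np.array(st["position"])
def save(p,name): cv2.imwrite(f"pics/{name}.png",p["frame"][:,:,::-1])
E
python3 - <<'E'
from h import *
s=arm.read_state(); print({k:np.round(s[k],3) for k in ("clock","position","ee_rot","gripper_width")})
for cam in("scene","side"):
    p=eyes.get_image(cam); save(p,cam+"0")
    print(cam,"cam pos",(-np.array(p["R"]).T@np.array(p["t"]).ravel()).round())
    for n in ["bottle_250_mid","bottle_125_mid","bottle_60_mid","bottle_30_mid","pad_1","wash_bottle","mortar"]:
        for d in nets.masks_of(n,p)[:5]:
            if d["score"]<.3: continue
            c=cloud(p,d["region"])
            if len(c)<10: continue
            print(n,round(d["score"],2),np.round(d["bbox"]),"med",np.median(c,0).round(),"lo",np.percentile(c,2,0).round(),"hi",np.percentile(c,98,0).round())
E
```

```text
pics
{'clock': np.float64(0.0), 'position': array([6.24420e+02, 8.00000e-03, 2.30237e+02]), 'ee_rot': array([-0.707,  0.707,  0.001, -0.001]), 'gripper_width': np.float64(85.443)}
scene cam pos [ 880. -377.  609.]
bottle_250_mid 0.97 [115. 238. 172. 311.] med [ 445. -301.   88.] lo [ 394. -326.    0.] hi [ 458. -269.  140.]
bottle_250_mid 0.38 [298. 149. 317. 187.] med [466.  85.  52.] lo [446.  75.   5.] hi [477. 105.  95.]
bottle_125_mid 0.77 [341. 120. 359. 142.] med [450. 266.  36.] lo [426. 261.   5.] hi [464. 289.  70.]
bottle_60_mid 0.77 [296. 145. 315. 187.] med [466.  85.  52.] lo [444.  75.   0.] hi [477. 107.  95.]
bottle_30_mid 0.76 [216. 198. 236. 237.] med [ 431. -117.   44.] lo [ 412. -128.    2.] hi [ 438. -100.   80.]
bottle_30_mid 0.7 [342. 207. 380. 232.] med [629.  60.  24.] lo [595.  27.  21.] hi [662.  94.  26.]
pad_1 0.81 [308. 230. 350. 261.] med [618. -31.  24.] lo [584. -63.  22.] hi [650.   2.  27.]
pad_1 0.8 [373. 186. 405. 212.] med [643. 152.  24.] lo [613. 121.  22.] hi [674. 185.  26.]
pad_1 0.74 [343. 205. 378. 233.] med [629.  60.  24.] lo [594.  28.
[... 1078 characters left out ...]
]
pad_1 0.81 [306. 184. 341. 211.] med [623.  56.  23.] lo [591.  24.  20.] hi [660.  92.  26.]
pad_1 0.74 [329. 216. 361. 231.] med [615. -35.  23.] lo [583. -68.  21.] hi [649.  -1.  25.]
pad_1 0.61 [327. 298. 364. 379.] med [ 413. -315.   90.] lo [ 395. -330.    4.] hi [ 444. -285.  140.]
wash_bottle 0.62 [380. 217. 416. 302.] med [ 576. -239.   81.] lo [ 561. -253.    4.] hi [ 613. -211.  154.]
wash_bottle 0.56 [310. 186. 340. 209.] med [625.  57.  23.] lo [593.  25.  20.] hi [658.  92.  26.]
mortar 0.82 [281. 139. 313. 165.] med [672. 242.  32.] lo [637. 215.  -1.] hi [704. 285.  58.]
mortar 0.53 [328. 299. 366. 377.] med [ 413. -315.   90.] lo [ 395. -330.    3.] hi [ 446. -284.  140.]
```

View pics/scene0.png

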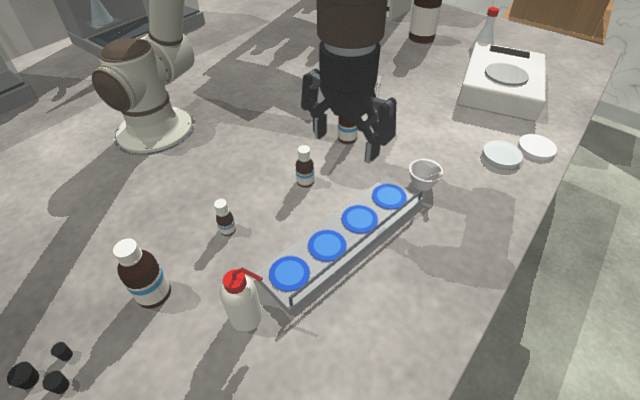

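View pics/side0.png

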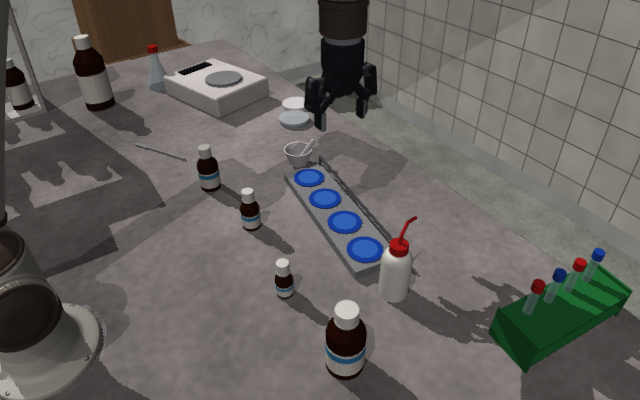

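The wash bottle (scene pixel ~240,300) stands beyond pad_4 at the -y end and the mortar (425,172) beyond pad_1. So 250→pad_4, 125→pad_3, 60→pad_2, 30→pad_1. The nets' bottle boxes match both pictures. Next I'll refine the bottle axes and the pad row by fitting.

Run:
```python
from h import *
from scipy.optimize import least_squares
B={"250":(31,86,18,140,(430,-300)),"125":(25,66,15,114,(445,275)),"60":(20.5,52,13,96,(456,90)),"30":(17,38,12,80,(423,-116))}
allp=[]
for cam in("scene","side"):
    p=eyes.get_image(cam)
    c=cloud(p,np.ones((400,640),bool))
    for k,(r,h,rc,H,g) in B.items():
        q=c[(np.hypot(*(c[:,:2]-g).T)<r+22)]
        out=[]
        for rr,lo,hi in((r,12,h),(rc,H-22,H-4)):
            s=q[(q[:,2]>lo)&(q[:,2]<hi)][:,:2]
            if len(s)<8: out.append(None); continue
            f=least_squares(lambda x:np.hypot(*(s-x).T)-rr,np.array(g,float),loss="soft_l1",f_scale=1.5)
            out.append((f.x.round(1),len(s),round(np.median(abs(f.fun)),1)))
        t=q[q[:,2]>H-4]
        print(cam,k,*out,"top",t.mean(0).round(1) if len(t) else None,len(t))
    for g in((600,-124),(616,-33),(627,58),(641,150)):
        m=p["frame"].astype(int); blue=((m[...,2]-m[...,0])>60)
        cc=cloud(p,blue); q=cc[np.hypot(*(cc[:,:2]-g).T)<50]; q=q[(q[:,2]>15)&(q[:,2]<35)]
        (x,y),rad=cv2.minEnclosingCircle(q[:,:2].astype(np.float32))
        print(cam,"pad",g,q.mean(0).round(1),"encl",round(x,1),round(y,1),round(rad,1))
```

```text
scene 250 (array([ 426. , -296.4]), 1030, np.float64(0.5)) (array([ 425.7, -297. ]), 208, np.float64(0.4)) top [ 427.7 -297.5  139. ] 350
scene 125 (array([438.3, 287.2]), 337, np.float64(0.6)) None top None 0
scene 60 (array([456.4,  96.1]), 250, np.float64(0.6)) (array([456. ,  96.1]), 80, np.float64(0.5)) top [457.6  94.5  94.7] 81
scene 30 (array([ 420.6, -110.8]), 154, np.float64(0.5)) (array([ 420.8, -111.8]), 81, np.float64(0.3)) top [ 422.5 -112.7   78.5] 98
scene pad (600, -124) [ 602.  -122.2   25. ] encl 601.5 -121.1 37.0
scene pad (616, -33) [616.5 -30.8  24.1] encl 615.3 -29.4 38.3
scene pad (627, 58) [628.1  61.8  23.8] encl 626.7 63.7 38.6
scene pad (641, 150) [641.6 152.6  23.9] encl 641.3 154.9 39.3
side 250 (array([ 425.4, -299.4]), 1061, np.float64(0.5)) (array([ 425.4, -298.9]), 182, np.float64(0.5)) top [ 424.3 -300.5  138.7] 402
side 125 (array([436.3, 284.7]), 385, np.float64(1.0)) (array([436.5, 285.4]), 83, np.float64(1.1)) top [436.  282.  112.5] 71
side 60 (array([454.9,  93.1]), 279, np.float64(0.7)) (array([455. ,  93.8]), 89, np.float64(0.9)) top [454.   91.6  94.1] 73
side 30 (array([ 420.6, -114.3]), 179, np.float64(0.5)) (array([ 420.6, -114.2]), 101, np.float64(0.5)) top [ 419.9 -115.9   77.9] 100
side pad (600, -124) [ 599.2 -124.8   23.3] encl 602.2 -124.0 39.0
side pad (616, -33) [614.8 -34.1  23.4] encl 615.7 -31.4 39.3
side pad (627, 58) [625.8  58.8  23.2] encl 626.7 62.5 40.4
side pad (641, 150) [639.5 149.6  23.2] encl 639.0 147.4 46.0
```

Call:
apply_moves(delta_rot=[[0,0,0],[0,0,0],[0,0,0],[0,0,0],[0,0,0],[0,0,0],[0,0,0],[0,0,0],[0,0,0],[0,0,0],[0,0,0],[0,0,0]], xyz=[[0.5,0.4,-0.5],[1,0.7,-1],[1,0.7,-1],[1,0.7,-1],[1,0.7,-0.5],[1,0.7,0],[1,0.7,0],[1,0.7,0],[1,0.7,0],[0.5,0.3,0],[0,0,0],[0,0,0]], hand=[-1,-1,-1,-1,-1,-1,-1,-1,-1,-1,-1,-1])

```text
clock: 1.9
position: [466.7, -225.8, 332.2]
ee_rot: [-0.706, 0.708, -0.001, 0.0]
contact_force: [-0.0, 0.1, -0.2]
gripper_width: 85.4
grasp_force: 0.0
```

```bash
cat >> h.py <<'E'
from scipy.optimize import least_squares
B={"250":(31,86,18,140),"125":(25,66,15,114),"60":(20.5,52,13,96),"30":(17,38,12,80)}
def wfit(name,g):
    "wrist-camera fit of a bottle's cap (axis) near g"
    s=arm.read_state(); p=eyes.get_image("wrist"); c=cloud(p,np.ones((400,640),bool),s)
    r,h,rc,H=B[name]; q=c[np.hypot(*(c[:,:2]-g).T)<r+20]
    t=q[(q[:,2]>H-6)&(q[:,2]<H+8)]
    if len(t)<20: print("few",len(t)); return p
    e=cv2.minEnclosingCircle(t[:,:2].astype(np.float32))
    print(name,"cap mean",t.mean(0).round(1),"encl",np.round(e[0],1),round(e[1],1),len(t))
    b=q[(q[:,2]>12)&(q[:,2]<h)][:,:2]
    if len(b)>20:
        f=least_squares(lambda x:np.hypot(*(b-x).T)-r,np.array(g,float),loss="soft_l1",f_scale=1.5); print("body",f.x.round(1),len(b))
    print("tcp",np.round(s["position"],1)); return p
E
python3 - <<'E'
from h import *
p=wfit("250",(425.7,-298)); save(p,"w1")
E
```

```text
250 cap mean [ 427.7 -297.3  140.4] encl [ 427.5 -297.3] 17.9 955
body [ 427.8 -297.2] 42
tcp [ 466.7 -225.8  332.2]
```

View pics/w1.png

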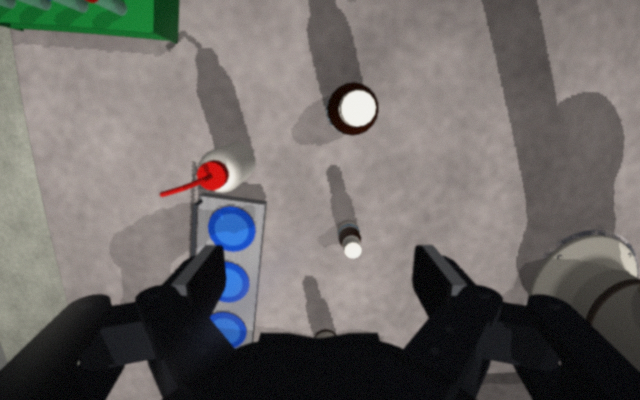

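The wrist view shows the 250 cap at (357,107), the 30 cap at (352,250), the wash bottle at (213,175), and pads 4 and 3 at (232,228) and (232,282). Its depth fit agrees with the other cameras to 2 mm.

```bash
cat >> h.py <<'E'
PADS=((601,-123),(614.4,-31.7),(627.5,59.6),(640.6,151))
def wpads():
    s=arm.read_state(); p=eyes.get_image("wrist"); m=p["frame"].astype(int); cc=cloud(p,(m[...,2]-m[...,0])>60,s)
    for g in PADS:
        q=cc[np.hypot(*(cc[:,:2]-g).T)<46]; q=q[(q[:,2]>17)&(q[:,2]<33)]
        if len(q)<200: continue
        e=cv2.minEnclosingCircle(q[:,:2].astype(np.float32)); print("pad",g,q.mean(0).round(1),np.round(e[0],1),round(e[1],1),len(q))
    return p
E
python3 - <<'E'
from h import *
wfit("30",(420.6,-112.7)); wpads()
E
```

```text
30 cap mean [ 422.8 -113.1   80.4] encl [ 422.9 -112.1] 12.0 242
body [ 422.7 -111.8] 140
tcp [ 467.2 -225.2  331.9]
pad (601, -123) [ 601.7 -122.5   26.2] [ 602.7 -121.1] 37.2 1688
pad (614.4, -31.7) [603.8 -28.9  26.2] [615.4 -30.6] 37.3 821
pad (627.5, 59.6) [618.5  54.6  26.4] [628.4  62.1] 37.5 767
```

Call:
apply_moves(delta_rot=[[0,0,0],[0,0,0],[0,0,0],[0,0,0],[0,0,0],[0,0,0],[0,0,0],[0,0,0],[0,0,0],[0,0,0],[0,0,0],[0,0,0],[0,0,0],[0,0,0]], xyz=[[0.7,0.4,0.3],[0.8,0.4,0.6],[0.8,0.4,0.9],[0.56,0.36,1],[0,0,1],[0,0,1],[0,0,1],[0,0,1],[0,0,0.8],[0,0,0.6],[0,0,0.4],[0,0,0.2],[0,0,0],[0,0,0]], hand=[-1,-1,-1,-1,-1,-1,-1,-1,-1,-1,-1,-1,-1,-1])

```text
clock: 3.22
position: [429.2, -296.5, 111.9]
ee_rot: [0.707, -0.707, 0.001, -0.0]
contact_force: [0.9, -0.6, 0.1]
gripper_width: 85.4
grasp_force: 0.0
```

Run:
```python
from h import *
p=wfit("250",(427.6,-297.3)); save(p,"w2")
p=eyes.get_image("side"); save(p,"s2"); cv2.imwrite("pics/s2c.png",cv2.resize(p["frame"][180:400,220:480,::-1],None,fx=2.5,fy=2.5))
```

```text
250 cap mean [ 427.3 -299.5  140.6] encl [ 427.3 -305.6] 50.3 7374
body [ 427.4 -297.5] 1292
tcp [ 429.2 -296.5  111.9]
```

View pics/s2c.png

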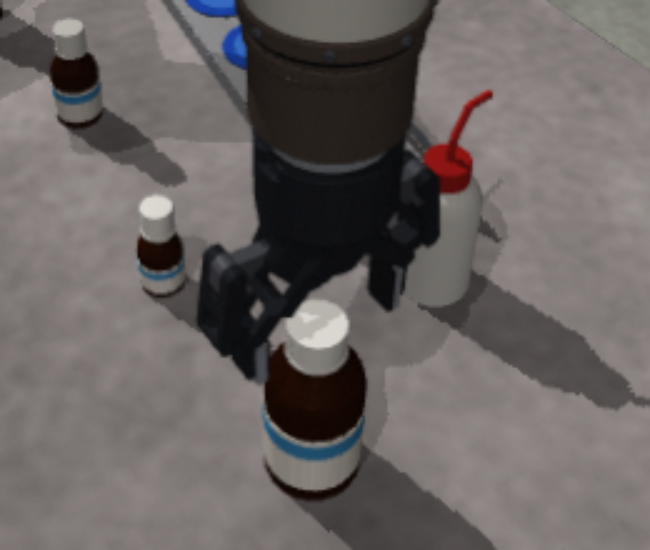

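The crop shows the 250 cap at (318,320), open between the two fingers at (250,370) and (385,290). I'll nudge by 2 mm and close.

Call:
apply_moves(delta_rot=[[0,0,0],[0,0,0],[0,0,0],[0,0,0],[0,0,0],[0,0,0],[0,0,0],[0,0,0],[0,0,0],[0,0,0],[0,0,0],[0,0,0]], xyz=[[0.03,0.07,0.08],[0,0,0],[0,0,0],[0,0,0],[0,0,0],[0,0,0],[0,0,0],[0,0,0],[0,0,0],[0,0,0],[0,0,0],[0,0,0]], hand=[-0.8,-0.4,-0.1,0.1,0.3,1,1,1,1,1,1,1])

```text
clock: 4.32
position: [426.8, -297.4, 109.8]
ee_rot: [0.707, -0.707, 0.0, 0.0]
contact_force: [-1.3, 0.2, 5.1]
gripper_width: 34.1
grasp_force: 59.8
```

Call:
apply_moves(delta_rot=[[0,0,0],[0,0,0],[0,0,0],[0,0,0],[0,0,0],[0,0,0],[0,0,0],[0,0,0]], xyz=[[0,0,-0.1],[0,0,-0.3],[0,0,-0.5],[0,0,-0.6],[0,0,-0.5],[0,0,-0.3],[0,0,-0.2],[0,0,0]], hand=[1,1,1,1,1,1,1,1])

```text
clock: 4.98
position: [427.0, -297.2, 172.4]
ee_rot: [-0.707, 0.707, -0.001, 0.0]
contact_force: [0.8, -0.2, -4.7]
gripper_width: 34.5
grasp_force: 60.1
```

Force −4.7 N matches 450 g, so it's held. Now to pad_4.

Call:
apply_moves(delta_rot=[[0,0,0],[0,0,0],[0,0,0],[0,0,0],[0,0,0],[0,0,0],[0,0,0],[0,0,0],[0,0,0],[0,0,0],[0,0,0],[0,0,0],[0,0,0],[0,0,0],[0,0,0],[0,0,0],[0,0,0],[0,0,0],[0,0,0],[0,0,0]], xyz=[[-0.2,-0.15,0],[-0.4,-0.3,0],[-0.6,-0.4,0],[-0.6,-0.45,0],[-0.6,-0.45,0],[-0.6,-0.45,0],[-0.6,-0.2,0],[-0.6,-0.15,0],[-0.6,-0.1,0],[-0.6,-0.1,0],[-0.5,-0.1,0],[-0.5,-0.2,0],[-0.4,-0.5,0],[-0.23,-0.6,0],[0,-0.7,0],[0,-0.7,0],[0,-0.6,0],[0,-0.5,0],[0,-0.35,0],[0,0,0]], hand=[1,1,1,1,1,1,1,1,1,1,1,1,1,1,1,1,1,1,1,1])

```text
clock: 6.65
position: [604.0, -121.0, 170.8]
ee_rot: [0.707, -0.707, 0.0, -0.0]
contact_force: [1.0, 0.0, -4.6]
gripper_width: 34.6
grasp_force: 60.4
```

Run:
```python
from h import *
s=arm.read_state(); print(np.round(s["position"],1))
for cam in("scene","side"):
    p=eyes.get_image(cam); c=cloud(p,np.ones((400,640),bool)); g=s["position"][:2]
    q=c[np.hypot(*(c[:,:2]-g).T)<48]
    for lo,hi in((70,100),(100,130)):
        b=q[(q[:,2]>lo)&(q[:,2]<hi)][:,:2]
        f=least_squares(lambda x:np.hypot(*(b-x).T)-31,np.array(g),loss="soft_l1",f_scale=1.5); print(cam,lo,f.x.round(1),len(b))
    k=q[(q[:,2]>45)]; print("lowest",np.percentile(k[:,2],1).round(1))
    save(p,cam+"3")
```

```text
[ 604.  -121.   170.8]
scene 70 [ 603.5 -119.9] 359
scene 100 [ 603.8 -119.9] 420
lowest 76.3
side 70 [ 601.4 -123.6] 358
side 100 [ 601.5 -123.7] 416
lowest 67.1
```

View pics/side3.png

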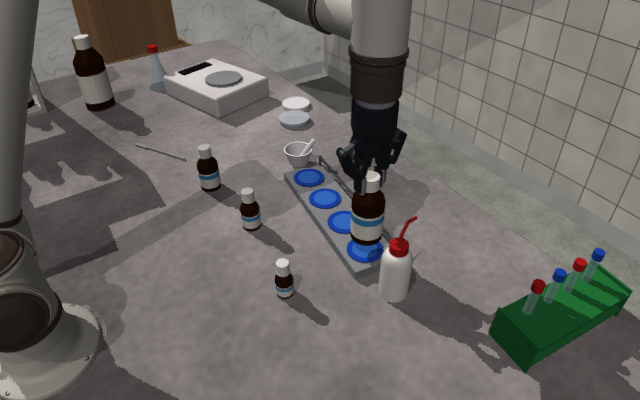

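Upright in the grip, over pad_4 (366,250) and clear of the wash bottle at (397,270). Lowering with a 2 mm correction.

Call:
apply_moves(delta_rot=[[0,0,0],[0,0,0],[0,0,0],[0,0,0],[0,0,0],[0,0,0],[0,0,0],[0,0,0],[0,0,0]], xyz=[[0.03,0.04,0.2],[0.03,0.04,0.3],[0,0,0.3],[0,0,0.25],[0,0,0.15],[0,0,0.1],[0,0,0.06],[0,0,0.04],[0,0,0]], hand=[1,1,1,1,1,1,1,1,1])

```text
clock: 7.5
position: [599.8, -123.0, 136.8]
ee_rot: [0.707, -0.707, 0.0, -0.0]
contact_force: [-0.0, -0.2, -3.5]
gripper_width: 34.5
grasp_force: 60.5
```

Call:
apply_moves(delta_rot=[[0,0,0],[0,0,0],[0,0,0],[0,0,0]], xyz=[[0,-0.04,0.03],[0,0,0.03],[0,0,0.03],[0,0,0]], hand=[1,1,1,1])

```text
clock: 7.83
position: [601.0, -123.0, 134.9]
ee_rot: [0.707, -0.707, 0.0, -0.0]
contact_force: [-0.5, 0.3, -3.4]
gripper_width: 34.9
grasp_force: 60.7
```

Call:
apply_moves(delta_rot=[[0,0,0],[0,0,0],[0,0,0],[0,0,0]], xyz=[[0,0,0.03],[0,0,0.03],[0,0,0],[0,0,0]], hand=[1,1,1,1])

```text
clock: 8.17
position: [601.1, -123.1, 134.8]
ee_rot: [0.707, -0.707, 0.001, -0.0]
contact_force: [-3.0, 0.5, 5.4]
gripper_width: 34.6
grasp_force: 61.4
```

Call:
apply_moves(delta_rot=[[0,0,0],[0,0,0],[0,0,0],[0,0,0],[0,0,0],[0,0,0],[0,0,0],[0,0,0],[0,0,0],[0,0,0],[0,0,0],[0,0,0],[0,0,0],[0,0,0]], xyz=[[0,0,0],[0,0,0],[0,0,0],[0,0,0],[0,0,0],[0,0,0],[0,0,0],[0,0,-0.3],[0,0,-0.7],[0,0,-1],[0,0,-1],[0,0,-1],[0,0,-1],[0,0,-1]], hand=[0.3,0.15,0.05,-0.1,-0.4,-1,-1,-1,-1,-1,-1,-1,-1,-1])

```text
clock: 9.33
position: [600.6, -123.0, 285.1]
ee_rot: [0.707, -0.707, 0.0, -0.0]
contact_force: [-0.1, 0.0, -0.1]
gripper_width: 85.8
grasp_force: 0.0
```

Run:
```python
from h import *
for cam in("scene","side"):
    p=eyes.get_image(cam); c=cloud(p,np.ones((400,640),bool)); g=np.array((602,-122))
    q=c[np.hypot(*(c[:,:2]-g).T)<48]
    b=q[(q[:,2]>40)&(q[:,2]<110)][:,:2]
    f=least_squares(lambda x:np.hypot(*(b-x).T)-31,g,loss="soft_l1",f_scale=1.5); print(cam,f.x.round(1),len(b),"top",np.percentile(q[:,2],98).round(1))
wpads()
```

```text
scene [ 600.8 -122. ] 867 top 493.7
side [ 600.5 -125.5] 880 top 502.1
pad (601, -123) [ 599.9 -145.3   25.6] [ 602.  -126.3] 36.0 242
pad (614.4, -31.7) [617.8 -30.9  26. ] [617.1 -30.5] 37.5 2061
pad (627.5, 59.6) [628.6  61.   26. ] [628.5  63.5] 38.1 1757
pad (640.6, 151) [638.8 127.5  26. ] [640.  135.4] 31.0 335
```

Call:
apply_moves(delta_rot=[[0,0,0],[0,0,0],[0,0,0],[0,0,0],[0,0,0],[0,0,0],[0,0,0],[0,0,0],[0,0,0],[0,0,0],[0,0,0],[0,0,0],[0,0,0],[0,0,0],[0,0,0]], xyz=[[-0.4,0.15,-0.3],[-0.8,0.35,-0.7],[-1,0.45,-0.8],[-1,0.45,0],[-1,0.45,0],[-1,0.45,0],[-1,0.45,0],[-1,0.45,0],[-1,0.45,0],[-1,0.45,0],[-1,0.45,0],[-1,0.35,0],[-0.8,0.3,0],[-0.3,0.15,0],[0,0,0]], hand=[-1,-1,-1,-1,-1,-1,-1,-1,-1,-1,-1,-1,-1,-1,-1])

```text
clock: 10.73
position: [465.7, 185.8, 327.4]
ee_rot: [0.708, -0.706, -0.0, 0.001]
contact_force: [-0.3, -0.7, -0.4]
gripper_width: 85.6
grasp_force: 0.0
```

Run:
```python
from h import *
p=wfit("125",(438,286)); wfit("60",(456.5,95)); save(p,"w4")
wpads()
```

```text
125 cap mean [438.8 285.3 114.4] encl [438.9 286.5] 15.0 452
body [438.7 286.7] 390
tcp [465.7 185.8 327.4]
60 cap mean [456.9  95.5  96.5] encl [456.8  95.4] 12.8 397
body [457.   95.4] 27
tcp [466.2 184.9 327.6]
pad (614.4, -31.7) [617.6 -12.7  25.6] [618.3 -24.3] 36.9 1183
pad (627.5, 59.6) [628.2  61.8  25.7] [629.1  61.4] 37.7 2431
pad (640.6, 151) [642.  152.7  25.9] [643.2 153.6] 37.9 2121
```

Call:
apply_moves(delta_rot=[[0,0,0],[0,0,0],[0,0,0],[0,0,0],[0,0,0],[0,0,0],[0,0,0],[0,0,0],[0,0,0],[0,0,0],[0,0,0],[0,0,0],[0,0,0],[0,0,0],[0,0,0],[0,0,0]], xyz=[[0.4,0,0.3],[0.8,0.1,0.6],[1,0.1,0.9],[0.8,0.1,1],[0.5,0.06,1],[0.1,0,1],[0,0,1],[0,0,1],[0,0,1],[0,0,0.9],[0,0,0.7],[0,0,0.5],[0,0,0.25],[0,0,0.1],[0,0,0],[0,0,0]], hand=[-1,-1,-1,-1,-1,-1,-1,-1,-1,-1,-1,-1,-1,-1,-1,-1])

```text
clock: 12.22
position: [458.5, 94.3, 72.4]
ee_rot: [-0.707, 0.707, -0.0, 0.001]
contact_force: [-0.1, -0.2, 0.2]
gripper_width: 85.4
grasp_force: 0.0
```

Run:
```python
from h import *
p=wfit("60",(457,95.4)); save(p,"w5")
```

```text
60 cap mean [454.4  93.5  96.2] encl [442.8  95.2] 26.5 2959
body [456.5  95.3] 992
tcp [458.5  94.3  72.4]
```

Call:
apply_moves(delta_rot=[[0,0,0],[0,0,0],[0,0,0],[0,0,0],[0,0,0],[0,0,0],[0,0,0],[0,0,0],[0,0,0],[0,0,0],[0,0,0],[0,0,0],[0,0,0],[0,0,0]], xyz=[[-0.04,0.07,0.06],[0,0,0.05],[0,0,0],[0,0,0],[0,0,0],[0,0,0],[0,0,0],[0,0,0],[0,0,0],[0,0,0],[0,0,0],[0,0,0],[0,0,0],[0,0,0]], hand=[-0.8,-0.4,-0.1,0.1,0.25,0.35,0.45,1,1,1,1,1,1,1])

```text
clock: 13.43
position: [456.2, 95.6, 69.3]
ee_rot: [0.707, -0.707, 0.0, -0.0]
contact_force: [-1.3, 0.2, 3.7]
gripper_width: 24.3
grasp_force: 58.6
```

Call:
apply_moves(delta_rot=[[0,0,0],[0,0,0],[0,0,0],[0,0,0],[0,0,0],[0,0,0],[0,0,0],[0,0,0],[0,0,0],[0,0,0],[0,0,0],[0,0,0],[0,0,0],[0,0,0],[0,0,0],[0,0,0],[0,0,0],[0,0,0],[0,0,0],[0,0,0]], xyz=[[0,0,-0.1],[0,0,-0.3],[0,0,-0.5],[0,0,-0.6],[0,-0.1,-0.5],[0.1,-0.25,-0.3],[0.1,-0.4,-0.1],[0.1,-0.5,0],[0.12,-0.6,0],[0.12,-0.6,0],[0.12,-0.6,0],[0.12,-0.6,0],[0.12,-0.6,0],[0.12,-0.6,0],[0.12,-0.6,0],[0.1,-0.6,0],[0.1,-0.45,0],[0.05,-0.3,0],[0,-0.1,0],[0,0,0]], hand=[1,1,1,1,1,1,1,1,1,1,1,1,1,1,1,1,1,1,1,1])

```text
clock: 15.1
position: [629.0, 60.4, 128.1]
ee_rot: [-0.707, 0.707, 0.0, -0.001]
contact_force: [-0.7, 0.5, -1.1]
gripper_width: 24.3
grasp_force: 58.9
```

```bash
cat >> h.py <<'E'
def cfit(r,lo,hi,g):
    for cam in("scene","side"):
        p=eyes.get_image(cam); c=cloud(p,np.ones((400,640),bool)); g=np.array(g,float)
        q=c[np.hypot(*(c[:,:2]-g).T)<r+18]; b=q[(q[:,2]>lo)&(q[:,2]<hi)][:,:2]
        if len(b)<20: print(cam,"few"); continue
        f=least_squares(lambda x:np.hypot(*(b-x).T)-r,g,loss="soft_l1",f_scale=1.5); print(cam,f.x.round(1),len(b),np.median(abs(f.fun)).round(1))
    return p
E
python3 - <<'E'
from h import *
s=arm.read_state();print(np.round(s["position"],1)); p=cfit(20.5,68,108,s["position"][:2]); save(p,"s6")
E
```

```text
[629.   60.4 128.1]
scene [629.2  60.5] 330 0.5
side [627.5  57.7] 285 0.7
```

Call:
apply_moves(delta_rot=[[0,0,0],[0,0,0],[0,0,0],[0,0,0],[0,0,0],[0,0,0],[0,0,0],[0,0,0],[0,0,0],[0,0,0]], xyz=[[-0.04,0.04,0.2],[0,0,0.3],[0,0,0.3],[0,0,0.25],[0,0,0.12],[0,0,0.08],[0,0,0.04],[0,0,0.03],[0,0,0],[0,0,0]], hand=[1,1,1,1,1,1,1,1,1,1])

```text
clock: 16.03
position: [627.9, 61.8, 96.4]
ee_rot: [-0.707, 0.707, -0.0, 0.0]
contact_force: [-0.3, 0.1, -1.0]
gripper_width: 24.3
grasp_force: 58.9
```

Call:
apply_moves(delta_rot=[[0,0,0],[0,0,0],[0,0,0],[0,0,0],[0,0,0]], xyz=[[0,0,0.04],[0,0,0.03],[0,0,0.03],[0,0,0],[0,0,0]], hand=[1,1,1,1,1])

```text
clock: 16.45
position: [627.9, 61.8, 94.4]
ee_rot: [0.707, -0.707, 0.0, -0.0]
contact_force: [-3.2, -0.1, 3.8]
gripper_width: 24.4
grasp_force: 59.2
```

Call:
apply_moves(delta_rot=[[0,0,0],[0,0,0],[0,0,0],[0,0,0],[0,0,0],[0,0,0],[0,0,0],[0,0,0],[0,0,0],[0,0,0],[0,0,0],[0,0,0],[0,0,0]], xyz=[[0,0,0],[0,0,0],[0,0,0],[0,0,0],[0,0,0],[0,0,0],[0,0,0],[0,0,-0.3],[0,0,-0.7],[0,0,-1],[0,0,-1],[0,0,-1],[0,0,-0.5]], hand=[0.45,0.35,0.25,0.1,-0.3,-1,-1,-1,-1,-1,-1,-1,-1])

```text
clock: 17.53
position: [629.2, 61.9, 210.6]
ee_rot: [0.707, -0.707, 0.002, -0.003]
contact_force: [0.6, 0.2, 1.2]
gripper_width: 85.1
grasp_force: 0.0
```

Call:
apply_moves(delta_rot=[[0,0,0],[0,0,0],[0,0,0],[0,0,0],[0,0,0],[0,0,0],[0,0,0],[0,0,0],[0,0,0],[0,0,0],[0,0,0],[0,0,0],[0,0,0],[0,0,0],[0,0,0],[0,0,0],[0,0,0]], xyz=[[-0.3,0.26,0],[-0.7,0.6,0],[-0.9,0.75,0],[-0.9,0.75,0],[-0.9,0.75,0],[-0.9,0.75,0],[-0.9,0.75,0],[-0.9,0.75,0],[-0.9,0.75,0],[-0.9,0.75,0],[-0.5,0.4,0.3],[-0.3,0.3,0.6],[0,0,1],[0,0,1],[0,0,0.7],[0,0,0.4],[0,0,0]], hand=[-1,-1,-1,-1,-1,-1,-1,-1,-1,-1,-1,-1,-1,-1,-1,-1,-1])

```text
clock: 18.95
position: [436.9, 285.4, 103.4]
ee_rot: [-0.707, 0.707, -0.0, -0.003]
contact_force: [-0.3, 0.4, 0.2]
gripper_width: 85.3
grasp_force: 0.0
```

Run:
```python
from h import *
p=wfit("125",(438.8,286.6)); save(p,"w7"); cfit(20.5,36,76,(628,61))
```

```text
125 cap mean [438.5 284.6 114.8] encl [438.5 285.5] 44.9 3372
body [438.3 286.2] 970
tcp [436.9 285.4 103.4]
scene [628.1  62. ] 294 0.5
side [627.1  59.1] 267 0.7
```

View pics/w7.png

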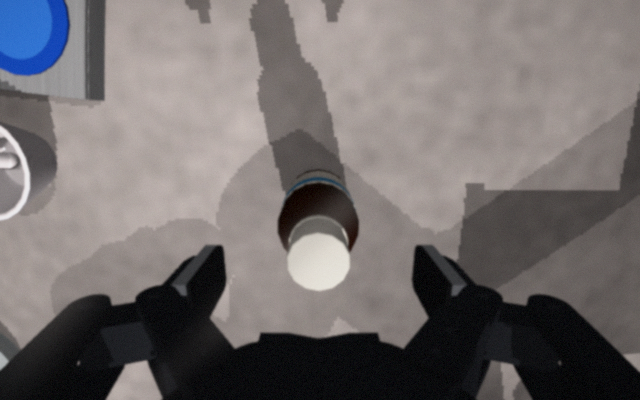

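The 125 cap is at (318,262), midway between the finger pads (~215 and ~425). The 60 sits centred on pad_2. Descending and gripping the 125.

Call:
apply_moves(delta_rot=[[0,0,0],[0,0,0],[0,0,0],[0,0,0],[0,0,0],[0,0,0],[0,0,0],[0,0,0],[0,0,0],[0,0,0],[0,0,0],[0,0,0],[0,0,0],[0,0,0],[0,0,0],[0,0,0]], xyz=[[-0.03,-0.03,0.3],[0,0,0.25],[0,0,0.1],[0,0,0.05],[0,0,0],[0,0,0],[0,0,0],[0,0,0],[0,0,0],[0,0,0],[0,0,0],[0,0,0],[0,0,0],[0,0,0],[0,0,0],[0,0,0]], hand=[-1,-1,-1,-0.8,-0.4,-0.1,0.1,0.2,0.3,0.4,1,1,1,1,1,1])

```text
clock: 20.43
position: [439.2, 287.5, 89.0]
ee_rot: [0.707, -0.707, -0.0, 0.0]
contact_force: [-3.2, -0.1, 5.4]
gripper_width: 28.2
grasp_force: 58.9
```

Call:
apply_moves(delta_rot=[[0,0,0],[0,0,0],[0,0,0],[0,0,0],[0,0,0],[0,0,0],[0,0,0],[0,0,0],[0,0,0],[0,0,0],[0,0,0],[0,0,0],[0,0,0],[0,0,0],[0,0,0],[0,0,0],[0,0,0],[0,0,0],[0,0,0],[0,0,0]], xyz=[[0,0,-0.1],[0,0,-0.3],[0,0,-0.5],[0,0,-0.6],[0.1,0,-0.5],[0.25,-0.05,-0.4],[0.4,-0.15,-0.2],[0.6,-0.2,0],[0.7,-0.25,0],[0.7,-0.25,0],[0.7,-0.25,0],[0.7,-0.25,0],[0.7,-0.25,0],[0.7,-0.25,0],[0.7,-0.25,0],[0.7,-0.25,0],[0.7,-0.25,0],[0.7,-0.25,0],[0.7,-0.25,0],[0.7,-0.25,0]], hand=[1,1,1,1,1,1,1,1,1,1,1,1,1,1,1,1,1,1,1,1])

```text
clock: 22.1
position: [524.1, 41.8, 153.0]
ee_rot: [-0.707, 0.707, 0.0, -0.001]
contact_force: [0.8, 0.3, -2.9]
gripper_width: 28.5
grasp_force: 59.4
```

Call:
apply_moves(delta_rot=[[0,0,0],[0,0,0],[0,0,0],[0,0,0],[0,0,0],[0,0,0],[0,0,0],[0,0,0],[0,0,0],[0,0,0],[0,0,0],[0,0,0]], xyz=[[0.6,-0.3,0],[0.6,-0.3,0],[0.5,-0.35,0],[0.45,-0.4,0],[0.35,-0.5,0],[0.25,-0.5,0],[0.15,-0.5,0],[0.05,-0.4,0],[0,-0.25,0],[0,-0.15,0],[0,-0.05,0],[0,0,0]], hand=[1,1,1,1,1,1,1,1,1,1,1,1])

```text
clock: 23.1
position: [616.6, -30.1, 153.2]
ee_rot: [-0.707, 0.707, 0.0, -0.0]
contact_force: [0.3, -0.3, -2.9]
gripper_width: 28.1
grasp_force: 59.5
```

Run:
```python
from h import *
s=arm.read_state();print(np.round(s["position"],1)); p=cfit(25,80,120,s["position"][:2]); save(p,"s8")
```

```text
[616.6 -30.1 153.2]
scene [616.2 -30.8] 413 0.4
side [614.8 -33.7] 388 0.7
```

View pics/s8.png

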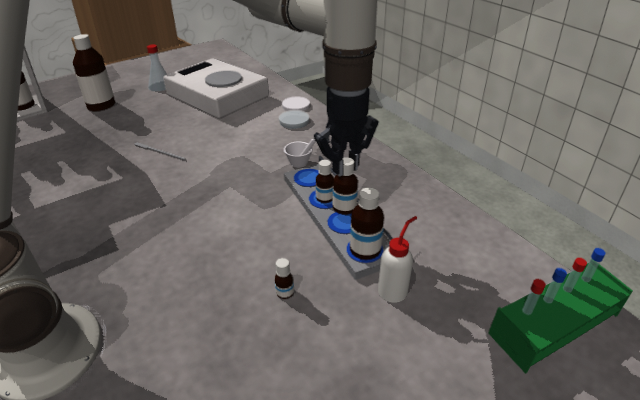

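The 125 hangs upright over pad_3 (342,222), between the placed 60 (325,190) and 250 (367,225). Both cameras put it within 1 mm of the pad's middle.

Call:
apply_moves(delta_rot=[[0,0,0],[0,0,0],[0,0,0],[0,0,0],[0,0,0],[0,0,0],[0,0,0],[0,0,0],[0,0,0],[0,0,0]], xyz=[[0,0,0.2],[0,0,0.35],[0,0,0.35],[0,0,0.25],[0,0,0.15],[0,0,0.1],[0,0,0.05],[0,0,0.03],[0,0,0],[0,0,0]], hand=[1,1,1,1,1,1,1,1,1,1])

```text
clock: 24.03
position: [617.2, -29.9, 116.9]
ee_rot: [0.707, -0.707, 0.0, -0.0]
contact_force: [-0.0, -0.2, -3.3]
gripper_width: 28.4
grasp_force: 59.5
```

Call:
apply_moves(delta_rot=[[0,0,0],[0,0,0],[0,0,0],[0,0,0]], xyz=[[0,0,0.03],[0,0,0.03],[0,0,0],[0,0,0]], hand=[1,1,1,1])

```text
clock: 24.37
position: [617.0, -30.0, 115.1]
ee_rot: [-0.707, 0.707, -0.0, 0.0]
contact_force: [-0.2, 0.6, -2.9]
gripper_width: 28.3
grasp_force: 59.5
```

Call:
apply_moves(delta_rot=[[0,0,0],[0,0,0],[0,0,0],[0,0,0],[0,0,0]], xyz=[[0,0,0.03],[0,0,0.03],[0,0,0.02],[0,0,0],[0,0,0]], hand=[1,1,1,1,1])

```text
clock: 24.78
position: [617.1, -30.0, 114.0]
ee_rot: [0.707, -0.707, 0.0, -0.0]
contact_force: [-3.4, -0.3, 4.6]
gripper_width: 28.2
grasp_force: 60.1
```

Call:
apply_moves(delta_rot=[[0,0,0],[0,0,0],[0,0,0],[0,0,0],[0,0,0],[0,0,0],[0,0,0],[0,0,0],[0,0,0],[0,0,0],[0,0,0],[0,0,0],[0,0,0]], xyz=[[0,0,0],[0,0,0],[0,0,0],[0,0,0],[0,0,0],[0,0,0],[0,0,0],[0,0,-0.3],[0,0,-0.7],[0,0,-1],[0,0,-1],[0,0,-0.7],[0,0,-0.3]], hand=[0.4,0.3,0.15,0,-0.4,-1,-1,-1,-1,-1,-1,-1,-1])

```text
clock: 25.87
position: [618.5, -29.9, 217.1]
ee_rot: [0.707, -0.707, 0.002, -0.002]
contact_force: [0.1, -0.5, 0.1]
gripper_width: 85.5
grasp_force: 0.0
```

Call:
apply_moves(delta_rot=[[0,0,0],[0,0,0],[0,0,0],[0,0,0],[0,0,0],[0,0,0],[0,0,0],[0,0,0],[0,0,0],[0,0,0],[0,0,0],[0,0,0],[0,0,0],[0,0,0],[0,0,0],[0,0,0],[0,0,0],[0,0,0],[0,0,0]], xyz=[[0.1,0.3,0],[0.3,0.7,0],[0.4,0.9,0],[0.4,0.9,0],[0.4,0.9,0],[0.4,0.9,0],[0.4,0.9,0],[0.4,0.9,0],[0.3,0.7,0],[0.2,0.5,0.2],[0,0.17,0.5],[0,0,0.8],[0,0,1],[0,0,1],[0,0,0.9],[0,0,0.7],[0,0,0.4],[0,0,0.2],[0,0,0]], hand=[-1,-1,-1,-1,-1,-1,-1,-1,-1,-1,-1,-1,-1,-1,-1,-1,-1,-1,-1])

```text
clock: 27.45
position: [420.7, -112.6, 68.9]
ee_rot: [-0.707, 0.707, 0.002, -0.002]
contact_force: [-0.8, -0.6, -0.5]
gripper_width: 85.2
grasp_force: 0.0
```

Run:
```python
from h import *
p=wfit("30",(422.8,-112.3)); save(p,"w9"); cfit(25,40,85,(616.5,-31))
```

```text
30 cap mean [ 422.1 -113.9   80.3] encl [ 421.9 -112.5] 12.2 2036
body [ 422.2 -112.3] 573
tcp [ 420.7 -112.6   68.9]
scene [616.2 -30.8] 422 0.4
side [615.1 -33.6] 342 0.6
```

View pics/w9.png

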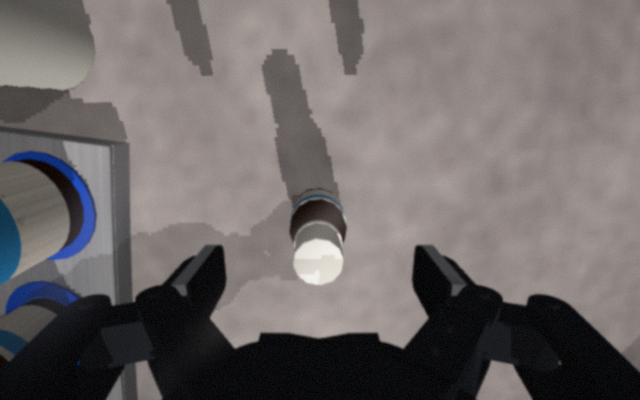

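The 30 cap is at (318,262), midway between the fingers. The 125 is standing on pad_3, centred within 1 mm.

Call:
apply_moves(delta_rot=[[0,0,0],[0,0,0],[0,0,0],[0,0,0],[0,0,0],[0,0,0],[0,0,0],[0,0,0],[0,0,0],[0,0,0],[0,0,0],[0,0,0],[0,0,0],[0,0,0],[0,0,0],[0,0,0]], xyz=[[0,-0.03,0.25],[0,0,0.2],[0,0,0.1],[0,0,0.05],[0,0,0],[0,0,0],[0,0,0],[0,0,0],[0,0,0],[0,0,0],[0,0,0],[0,0,0],[0,0,0],[0,0,0],[0,0,0],[0,0,0]], hand=[-1,-1,-1,-0.8,-0.4,-0.1,0.1,0.2,0.3,0.4,0.5,1,1,1,1,1])

```text
clock: 28.93
position: [423.5, -112.5, 55.8]
ee_rot: [0.707, -0.707, 0.0, -0.0]
contact_force: [-1.7, 1.0, 4.4]
gripper_width: 22.1
grasp_force: 58.7
```

Call:
apply_moves(delta_rot=[[0,0,0],[0,0,0],[0,0,0],[0,0,0],[0,0,0],[0,0,0],[0,0,0],[0,0,0],[0,0,0],[0,0,0],[0,0,0],[0,0,0],[0,0,0],[0,0,0],[0,0,0],[0,0,0],[0,0,0],[0,0,0],[0,0,0],[0,0,0]], xyz=[[0,0,-0.1],[0,0,-0.3],[0,0,-0.5],[0,0,-0.6],[-0.1,0,-0.5],[-0.25,-0.1,-0.4],[-0.4,-0.2,-0.2],[-0.6,-0.3,0],[-0.7,-0.3,0],[-0.7,-0.3,0],[-0.7,-0.3,0],[-0.7,-0.3,0],[-0.7,-0.3,0],[-0.7,-0.3,0],[-0.7,-0.3,0],[-0.7,-0.3,0],[-0.7,-0.3,0],[-0.7,-0.3,0],[-0.7,-0.3,0],[-0.7,-0.3,0]], hand=[1,1,1,1,1,1,1,1,1,1,1,1,1,1,1,1,1,1,1,1])

```text
clock: 30.6
position: [528.8, 132.8, 120.3]
ee_rot: [0.707, -0.707, -0.0, 0.0]
contact_force: [-0.1, 1.1, -1.3]
gripper_width: 22.5
grasp_force: 58.7
```

Call:
apply_moves(delta_rot=[[0,0,0],[0,0,0],[0,0,0],[0,0,0],[0,0,0],[0,0,0],[0,0,0],[0,0,0],[0,0,0],[0,0,0],[0,0,0],[0,0,0]], xyz=[[-0.4,-0.4,0],[-0.25,-0.5,0],[-0.15,-0.6,0],[-0.05,-0.6,0],[0,-0.6,0],[0,-0.6,0],[0,-0.5,0],[0,-0.35,0],[0,-0.25,0],[0,-0.1,0],[0,-0.04,0],[0,0,0]], hand=[1,1,1,1,1,1,1,1,1,1,1,1])

```text
clock: 31.6
position: [641.6, 152.6, 120.4]
ee_rot: [0.707, -0.707, -0.0, 0.0]
contact_force: [0.0, 0.2, -1.1]
gripper_width: 22.0
grasp_force: 58.7
```

Run:
```python
from h import *
s=arm.read_state();print(np.round(s["position"],1)); p=cfit(17,72,100,s["position"][:2]); save(p,"s10")
```

```text
[641.6 152.6 120.4]
scene [640.9 153.3] 178 0.6
side [640.1 150. ] 157 0.9
```

Call:
apply_moves(delta_rot=[[0,0,0],[0,0,0],[0,0,0],[0,0,0],[0,0,0],[0,0,0],[0,0,0],[0,0,0],[0,0,0],[0,0,0]], xyz=[[0,0,0.2],[0,0,0.35],[0,0,0.35],[0,0,0.25],[0,0,0.15],[0,0,0.1],[0,0,0.05],[0,0,0.03],[0,0,0],[0,0,0]], hand=[1,1,1,1,1,1,1,1,1,1])

```text
clock: 32.53
position: [642.2, 152.6, 83.9]
ee_rot: [0.707, -0.707, 0.0, -0.0]
contact_force: [0.6, 0.2, -1.5]
gripper_width: 22.4
grasp_force: 58.7
```

Call:
apply_moves(delta_rot=[[0,0,0],[0,0,0],[0,0,0],[0,0,0]], xyz=[[0,0,0.03],[0,0,0.03],[0,0,0],[0,0,0]], hand=[1,1,1,1])

```text
clock: 32.87
position: [641.9, 152.5, 82.1]
ee_rot: [-0.707, 0.707, 0.0, -0.0]
contact_force: [-0.7, 0.1, -0.3]
gripper_width: 22.2
grasp_force: 58.7
```

Call:
apply_moves(delta_rot=[[0,0,0],[0,0,0],[0,0,0],[0,0,0],[0,0,0]], xyz=[[0,0,0.03],[0,0,0.02],[0,0,0.02],[0,0,0],[0,0,0]], hand=[1,1,1,1,1])

```text
clock: 33.28
position: [642.0, 152.6, 80.8]
ee_rot: [0.707, -0.707, 0.0, -0.0]
contact_force: [-1.8, 0.4, 2.9]
gripper_width: 22.0
grasp_force: 58.9
```

Contact. Now I'll release, retreat and check.

Call:
apply_moves(delta_rot=[[0,0,0],[0,0,0],[0,0,0],[0,0,0],[0,0,0],[0,0,0],[0,0,0],[0,0,0],[0,0,0],[0,0,0],[0,0,0],[0,0,0],[0,0,0],[0,0,0],[0,0,0],[0,0,0]], xyz=[[0,0,0],[0,0,0],[0,0,0],[0,0,0],[0,0,0],[0,0,0],[0,0,0],[0,0,0],[0,0,-0.3],[0,0,-0.7],[0,0,-1],[0,0,-1],[0,0,-1],[0,0,-1],[0,0,-0.7],[0,0,-0.3]], hand=[0.5,0.4,0.3,0.15,0,-0.4,-1,-1,-1,-1,-1,-1,-1,-1,-1,-1])

```text
clock: 34.62
position: [643.3, 152.8, 234.8]
ee_rot: [0.707, -0.707, 0.002, -0.003]
contact_force: [0.5, -1.4, 1.1]
gripper_width: 85.4
grasp_force: 0.0
```

Call:
apply_moves(delta_rot=[[0,0,0],[0,0,0],[0,0,0],[0,0,0],[0,0,0],[0,0,0],[0,0,0],[0,0,0],[0,0,0]], xyz=[[0,0.4,-0.3],[0,0.8,-0.5],[0,0.9,-0.5],[0,0.9,0],[0,0.9,0],[0,0.7,0],[0,0.3,0],[0,0,0],[0,0,0]], hand=[-1,-1,-1,-1,-1,-1,-1,-1,-1])

```text
clock: 35.37
position: [519.4, 152.6, 262.7]
ee_rot: [0.707, -0.707, 0.0, 0.0]
contact_force: [0.6, -0.2, 0.6]
gripper_width: 85.4
grasp_force: 0.0
```

Run:
```python
from h import *
for n,g in(("250",(602,-122)),("125",(616.5,-31)),("60",(628.5,61)),("30",(642,152.8))):
    r,h,_,H=B[n]; print(n); p=cfit(r,33,25+h-2,g)
    c=cloud(p,np.ones((400,640),bool)); q=c[np.hypot(*(c[:,:2]-g).T)<12]; print(" top",np.percentile(q[q[:,2]<200][:,2],95).round(1),"want",H+25)
for n in("wash_bottle","mortar"):
    d=nets.masks_of(n,p)[0]; print(n,round(d["score"],2),np.median(cloud(p,d["region"]),0).round())
save(p,"s11"); save(eyes.get_image("scene"),"sc11")
```

```text
250
scene [ 600.8 -122. ] 916 0.3
side [ 600.6 -125.5] 939 0.6
 top 164.5 want 165
125
scene [616.2 -30.8] 511 0.5
side [615.2 -33.7] 426 0.7
 top 138.6 want 139
60
scene [628.1  62.1] 305 0.4
side [627.1  59.2] 283 0.8
 top 120.5 want 121
30
scene [641.3 153.3] 166 0.5
side [639.9 150.2] 144 0.8
 top 104.8 want 105
wash_bottle 0.97 [ 576. -238.   79.]
mortar 0.69 [664. 265.  31.]
```

View pics/s11.png

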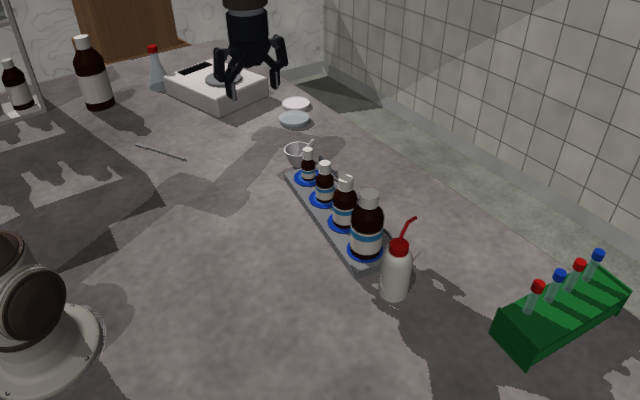

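All four bottles stand in order: 250 next to the wash bottle at (367,225), then 125 (344,203), 60 (324,185) and 30 by the mortar (308,167). Each is within about 2 mm of its pad's middle, cap-top heights match, and the mortar and wash bottle stand where they were. The arm is clear, so I'm handing in.

```bash
python3 -c "
from bench import arm
print(arm.job_done())"
```

```text
the job is handed in; nothing more can be done
None
```

I put all four bottles on their pads, largest by the wash bottle down to smallest by the mortar, each upright and within about 2 mm of the pad's middle by my last camera check, and handed the job in at about 36 s; no verdict came back.

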